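# Put the drained round-bottom flasks on their cork rings

### The arm

A 6-joint arm with a two-finger parallel gripper is mounted at the origin on the work surface. World frame = base frame: x ahead of the robot, y to its left, z up, the work surface at z = 0. Lengths are in m, angles in degrees, forces in N, time in s.
With the tool pointing down it reaches from about 0.25 to 0.8 m from the base axis. Payload 8.5 kg.
Tool frame: the origin (TCP) lies at the very end of the fingers, on their centre line; the grasp point (between the pads) lies 19 mm behind it; z points along the fingers, y is the line along which they close (so a half turn about z gives the same grasp; the last joint's range is limited). The gripper opens to 85 mm and grips with 20 to 120 N. Pads are 22 mm wide; open, the fingers measure 114 mm over their backs; the gripper's body (76 mm by 85 mm) begins 54 mm behind the grasp point. The pads swing forward as they close: fully open they stand 13 mm farther back than shut.
Start: joints at [-65.26, 13.648, -0.773, 75.585, 0, 90], TCP at [0.22, -0.477, 0.231] pointing down, gripper open.
Joint ranges: [-152.45, 152.45], [-59.26, 108.67], [-65.41, 83.53], [-104.44, 129.93], [-82.83, 76.93], [-180, 180]. Speed limits (degrees/s): [127.2, 127.2, 159.86, 180, 180, 180].

### API

Orientations are given as [roll, pitch, yaw] about the fixed x, y, z axes, in that order (R = Rz(yaw) Ry(pitch) Rx(roll)).
In Python, from bench import * gives the robot as it stands.
- The arm moves only by the tool apply_moves, never from a script. Its argument "deltas" is a list of rows, each an object of numbers: "ax", "ay", "az": the turn, a rotation vector about the tool's x, y, z in rad; "dx", "dy", "dz": the shift along the tool's x, y, z in mm; "hand": the opening, from -1 (shut) to 1 (fully open). A call has 1 to 5 rows; each row is the pose to reach, as a shift and turn from the pose commanded when the call began, along the tool's axes at that moment; what a row does not reach only later rows make up. A row lasts 1/8 s, in which the tool goes at most 62.5 mm and 10.7 degrees, less where a joint would pass 70% of its speed; a pose out of reach is approached as far as the arm can. A call with a gripper value outside its range is refused whole. The fingers move at their own pace and stop on an object; "force" is the grip in N (left out, the last holds). Time passes only in rows, so rows that repeat a pose let the fingers close. It gives the time, the measured TCP pose, the force, the opening and the grip force at its end, in the units of the state.
- get_state(): the state, without advancing time (a new reading comes with each control period).
- camera(name): name is "side" or "top" or "wrist"; returns (picture, depth): 400x640x3 uint8, red, green, blue; 400x640 float32, m along the optical axis (not along the pixel's ray), 0 where there is no reading.
- camera_info(name): a dict with "intrinsics" (3x3 intrinsics, pixels), "extrinsics" (4x4, takes a point from camera to world coordinates); the wrist camera has in their place "T_tool_cam" (4x4, takes a point from camera to tool coordinates, whose origin is the TCP and whose axes are the flange's). Camera axes: x right, y down, z forward; pixel columns grow to the right and rows downward; lengths in m; the calibration is good to about 2 mm. A picture is of the moment at which its call begins: read the wrist's pose just before it. camera_info takes no time and is no camera call.
- hand_in(): hands the job in; it is judged then, once.
The state is a dict: "t": time; "joint_positions": joint angles; "qd": joint speeds; "effort": joint torques, N m; "ee_pos": TCP position; "ee_rot": TCP orientation; "force": force on the tool from outside, world axes, zero at the start; "torque": the same for the moment, N m; "opening": opening from 0.0 (shut) to 1.0 (fully open); "finger_force": force on a finger pad.
Only numpy, scipy, OpenCV 4.12 (cv2) and the standard library are available. Lean on these libraries where they do the work, as an engineer would, in place of code of your own. Each camera call takes 0.05 s, during which the arm holds its last target. There are 200 camera calls.

### The job

The four washed round-bottom flasks have drained in the wire rack. Stand each one, neck up, on the cork ring of its own size - the smallest flask on the smallest ring, and so on up to the largest - setting the glass down gently, without dropping it. Leave the Erlenmeyer flask and the beaker standing where they are.

Things in the scene. Friction and masses are not known exactly. Their poses are not given: they have to be found in the camera images.
- flask50_mid (a point): The smallest of four clear-glass round-bottom flasks (50 ml): ball 51 mm across, straight upright neck 20 mm across over its top 41 mm, where it is gripped; 92 mm high, 45 g. Point: on the axis half-way up, 46 mm below the rim; z axis to the mouth. Starts upright in any of 4 equal wire loops, 130 mm apart in a square, of the draining rack at the right, underside 23 mm above the bench.
- ring50: The smallest of four loose cork rings, for the 50 ml flask: rounded, 74 mm across, hole 34 mm, 20 mm high, flat on the bench at the left. Origin: centre of its underside; z axis up. Its flask rests in the hole like a ball in a cup, centred by the rounded edge (let go off-centre, it slides in but leans), its underside 8 mm and its middle 54 mm above the bench.
- flask100_mid (a point): The second smallest of four clear-glass round-bottom flasks (100 ml): ball 64 mm across, straight upright neck 24 mm across over its top 43 mm, where it is gripped; 107 mm high, 65 g. Point: on the axis half-way up, 53.5 mm below the rim; z axis to the mouth. Starts upright in any of 4 equal wire loops, 130 mm apart in a square, of the draining rack at the right, underside 26 mm above the bench.
- ring100: The second smallest of four loose cork rings, for the 100 ml flask: rounded, 91 mm across, hole 45 mm, 23 mm high, flat on the bench at the left. Origin: centre of its underside; z axis up. Its flask rests in the hole like a ball in a cup, centred by the rounded edge (let go off-centre, it slides in but leans), its underside 7 mm and its middle 60 mm above the bench.
- flask250_mid (a point): The second largest of four clear-glass round-bottom flasks (250 ml): ball 85 mm across, straight upright neck 30 mm across over its top 55 mm, where it is gripped; 140 mm high, 115 g. Point: on the axis half-way up, 70 mm below the rim; z axis to the mouth. Starts upright in any of 4 equal wire loops, 130 mm apart in a square, of the draining rack at the right, underside 29 mm above the bench.
- ring250: The second largest of four loose cork rings, for the 250 ml flask: rounded, 116 mm across, hole 60 mm, 28 mm high, flat on the bench at the left. Origin: centre of its underside; z axis up. Its flask rests in the hole like a ball in a cup, centred by the rounded edge (let go off-centre, it slides in but leans), its underside 7 mm and its middle 77 mm above the bench.
- flask500_mid (a point): The largest of four clear-glass round-bottom flasks (500 ml): ball 105 mm across, straight upright neck 34 mm across over its top 58 mm, where it is gripped; 163 mm high, 180 g. Point: on the axis half-way up, 81.5 mm below the rim; z axis to the mouth. Starts upright in any of 4 equal wire loops, 130 mm apart in a square, of the draining rack at the right, underside 30 mm above the bench.
- ring500: The largest of four loose cork rings, for the 500 ml flask: rounded, 140 mm across, hole 76 mm, 32 mm high, flat on the bench at the left. Origin: centre of its underside; z axis up. Its flask rests in the hole like a ball in a cup, centred by the rounded edge (let go off-centre, it slides in but leans), its underside 6 mm and its middle 87 mm above the bench.
- erlenmeyer_mid (a point): A conical Erlenmeyer flask of clear glass standing on the bench among the cork rings: foot 65 mm across, neck 25 mm, 105 mm high, 90 g. The point lies on its axis half-way up. It is to stay where it is.
- beaker_mid (a point): A clear-glass beaker standing on the bench at the far end between the rack and the rings: 74 mm across at the rim, 95 mm high, 110 g. The point lies on its axis half-way up. It is to stay where it is.
There are look-alikes about, which are no part of the job. Leave any turquoise or yellow look-alike of the part that bears flask50_mid alone. What is shaped like the part that bears flask250_mid but orange is not meant.

How it is judged (in metres and radians):
At the end, for the whole second after the job is handed in: Every flask stands released and at rest in the cork ring of its size, the ring flat on the bench: the middle of the flask within 15 mm of the ring's axis and within 8 mm of its seated height, the neck up, leaning 25 degrees at most (horizontal distance between flask50_mid and ring50 below 0.015 m and z of flask50_mid in the frame of ring50 between 0.04555 and 0.06155 m and angle between each of flask50_mid, flask100_mid, flask250_mid, flask500_mid's own z axis and vertical below 0.44 rad and height (world z) of each of ring50, ring100, ring250, ring500 below 0.008 m and angle between each of ring50, ring100, ring250, ring500's own z axis and vertical below 0.12 rad and linear speed of each of flask50, flask100, flask250, flask500 below 0.02 m/s and contact force between the fingers and flask50 below 0.05 N and horizontal distance between flask100_mid and ring100 below 0.015 m and z of flask100_mid in the frame of ring100 between 0.05213 and 0.06813 m and contact force between the fingers and flask100 below 0.05 N and horizontal distance between flask250_mid and ring250 below 0.015 m and z of flask250_mid in the frame of ring250 between 0.06894 and 0.08494 m and contact force between the fingers and flask250 below 0.05 N and horizontal distance between flask500_mid and ring500 below 0.015 m and z of flask500_mid in the frame of ring500 between 0.07915 and 0.09515 m and contact force between the fingers and flask500 below 0.05 N); the robot touches nothing.
It fails at once if a flask is dropped: it moves faster than 0.5 m/s while the fingers do not hold it (a free fall of some 13 mm) ((linear speed of flask50 above 0.5 m/s and contact force between the fingers and flask50 below 0.05 N) or (linear speed of flask100 above 0.5 m/s and contact force between the fingers and flask100 below 0.05 N) or (linear speed of flask250 above 0.5 m/s and contact force between the fingers and flask250 below 0.05 N) or (linear speed of flask500 above 0.5 m/s and contact force between the fingers and flask500 below 0.05 N)).
It fails at once if the Erlenmeyer flask is pushed more than 20 mm from its place or tipped by more than 20 degrees (distance of erlenmeyer_mid from where it was at the start of the episode above 0.02 m or angle between erlenmeyer_mid's own z axis and vertical above 0.35 rad).
It fails at once if the beaker is pushed more than 20 mm from its place or tipped by more than 20 degrees (distance of beaker_mid from where it was at the start of the episode above 0.02 m or angle between beaker_mid's own z axis and vertical above 0.35 rad).
It also fails if it takes over 120 s, if anything falls off the work surface, if the arm or the gripper's body presses on something with over 40 N, if the wrist force passes 120 N, or if a joint passes its speed limit or range.

## Working session

There is one attempt and no reset: what is moved stays moved. The work goes in short steps, Python scripts to look and compute and a tool call to move; the robot and the scene stay as the last step left them, time stands still between calls to the robot, and variables do not carry over. Pictures are saved under pics/ and viewed, at most 17 in all, crops included, and the job is handed in when it is done.

Besides the shell and the picture viewer there is one more tool, called after "Call:" as name(argument=value, ...), one argument or row to a line, values as JSON. apply_moves: Moves the arm, as the interface text tells. Its arguments: {"type":"object","properties":{"deltas":{"type":"array","items":{"type":"object","properties":{"ax":{"type":"number"},"ay":{"type":"number"},"az":{"type":"number"},"dx":{"type":"number"},"dy":{"type":"number"},"dz":{"type":"number"},"hand":{"type":"number"}}}},"force":{"type":"number"}},"required":["deltas"]}

```bash
ls; mkdir -p pics
python3 - <<'E'
from bench import *
import cv2,numpy as np
for n in ("top","side"):
    p,d=camera(n); cv2.imwrite(f"pics/{n}0.png",p[:,:,::-1]); np.save(f"pics/{n}0.npy",d)
    i=camera_info(n); print(n,np.round(i["intrinsics"],1).tolist(),np.round(i["extrinsics"],4).tolist())
print(np.round(camera_info("wrist")["T_tool_cam"],4).tolist()); print(get_state())
E
```

```text
pics
top [[437.5, 0.0, 320.3], [0.0, 437.5, 193.2], [0.0, 0.0, 1.0]] [[-0.0262, -0.9942, 0.1043, 0.3932], [-0.9996, 0.0269, 0.0059, -0.0603], [-0.0087, -0.1041, -0.9945, 1.1057], [0.0, 0.0, 0.0, 1.0]]
side [[443.2, 0.0, 321.5], [0.0, 443.2, 200.6], [0.0, 0.0, 1.0]] [[-0.9117, -0.2588, 0.3192, 0.0711], [-0.4106, 0.6031, -0.6838, 0.8407], [-0.0155, -0.7545, -0.6561, 0.9379], [0.0, 0.0, 0.0, 1.0]]
[[-0.0003, -0.9552, -0.2961, 0.0774], [1.0, -0.0002, -0.0002, -0.0008], [0.0001, -0.2961, 0.9552, -0.1433], [0.0, 0.0, 0.0, 1.0]]
{'t': 0.1, 'joint_positions': array([-6.52585790e+01,  1.36785590e+01, -8.12197366e-01,  7.55841160e+01,
        1.71321056e-03,  8.99983803e+01]), 'qd': array([-0.01800611, -0.18299221,  0.0795744 , -0.10551743,  0.1199488 ,
       -0.00477167]), 'effort': array([-5.96227856e-04, -5.39719176e+01,  3.46998632e+01,  1.34094481e-02,
        1.49354099e-05, -9.68229102e-06]), 'ee_pos': array([ 0.21957727, -0.47646563,  0.23073182]), 'ee_rot': array([-1.79925128e+02, -1.71532571e-03,  2.47430385e+01]), 'force': array([-0.69948238,  0.22846107,  0.27222628]), 'torque': array([ 0.00266044, -0.04546683, -0.00804598]), 'finger_force': 0.0, 'opening': 1.004722093522985}
```

View pics/top0.png

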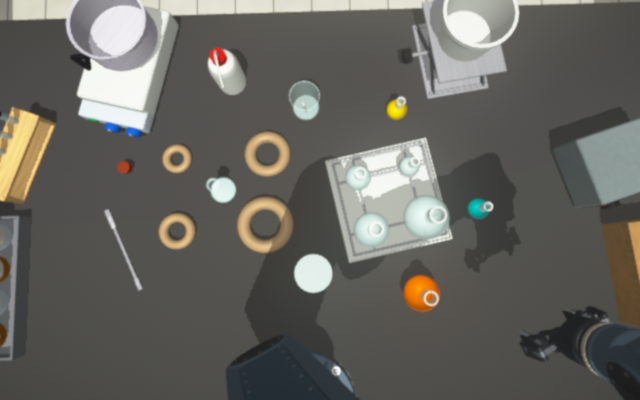

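View pics/side0.png

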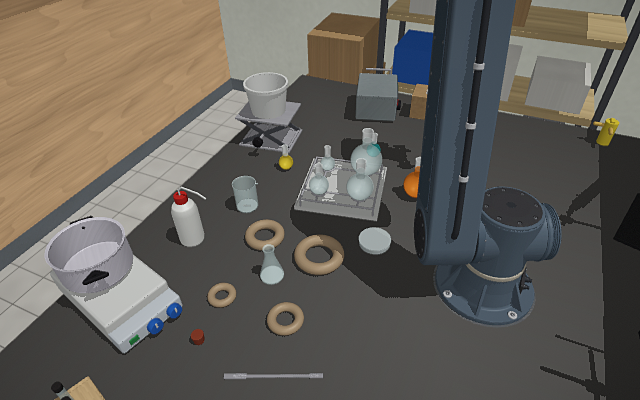

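Run:
```python
import cv2
p=cv2.imread("pics/top0.png")
cv2.imwrite("pics/c1.png",cv2.resize(p[125:275,310:470],None,fx=4,fy=4,interpolation=cv2.INTER_CUBIC)[:600])
cv2.imwrite("pics/c2.png",cv2.resize(p[120:270,150:310],None,fx=4,fy=4,interpolation=cv2.INTER_CUBIC)[:600])
```

```text
(no output)
```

View pics/c1.png

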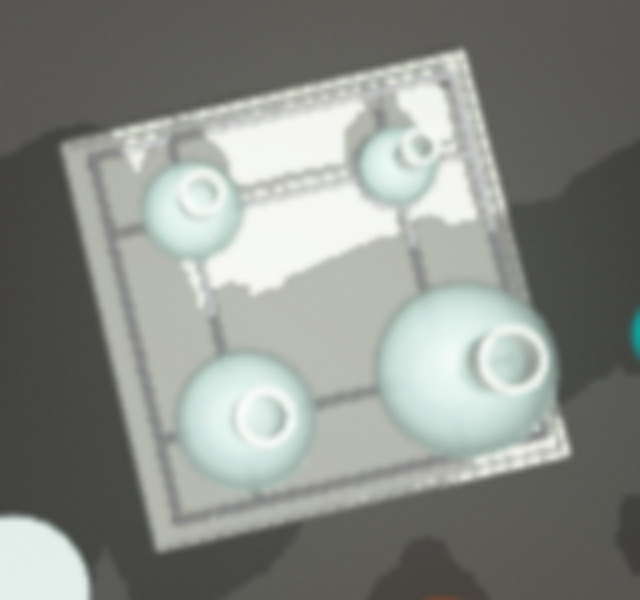

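View pics/c2.png

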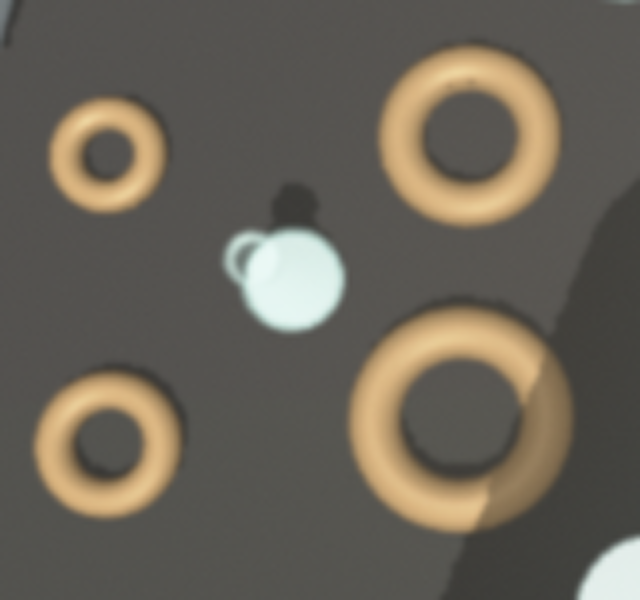

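```bash
cat > h.py <<'E'
import numpy as np
def ray(info,uv,z,T=None):
    K=info["intrinsics"]; T=info["extrinsics"] if T is None else T
    d=T[:3,:3]@np.linalg.solve(K,[uv[0],uv[1],1]); return T[:3,3]+d*(z-T[2,3])/d[2]
E
python3 - <<'E'
from bench import *; from h import *
i=camera_info("top")
for n,uv,z in [("f50",(414.5,162),.115),("f100",(360.5,173.5),.133),("f250",(376,229),.169),("f500",(437.5,214.5),.193),
 ("r50",(176.75,158.75),.01),("r100",(177,231),.0115),("r250",(267.25,154),.014),("r500",(265.25,224.75),.016),
 ("erl",(211.75,184.5),.105),("beaker",(305,95),.095),("orange",(431,298),.14),("teal",(488,206),.092),("dish",(313,273),.03),("yel",(401,102),.09),("bottle",(217,56),.2)]: print(n,np.round(ray(i,uv,z),4))
s=get_state()
import scipy.spatial.transform as t
print(t.Rotation.from_euler("xyz",s["ee_rot"],degrees=True).as_matrix().round(3))
d=np.load("pics/top0.npy")
for u,v in [(360,173),(358,180),(376,229),(431,218)]: print(u,v,d[v,u])
E
```

```text
f50 [ 0.5631 -0.272   0.115 ]
f100 [ 0.5372 -0.146   0.133 ]
f250 [ 0.4115 -0.1715  0.169 ]
f500 [ 0.4378 -0.2977  0.193 ]
r50 [0.6062 0.3092 0.01  ]
r100 [0.4227 0.3066 0.0115]
r250 [0.6113 0.0779 0.014 ]
r500 [0.4323 0.0851 0.016 ]
erl [0.5252 0.1956 0.105 ]
beaker [ 0.7351 -0.0242  0.095 ]
orange [ 0.2605 -0.2878  0.14  ]
teal [ 0.4593 -0.4417  0.092 ]
dish [ 0.3119 -0.0312  0.03  ]
yel [ 0.7129 -0.2523  0.09  ]
bottle [0.7917 0.1599 0.2   ]
[[ 0.908  0.419 -0.001]
 [ 0.419 -0.908  0.001]
 [ 0.    -0.001 -1.   ]]
360 173 1.0828364
358 180 1.0240645
376 229 1.0693005
431 218 0.9138419
```

Call:
apply_moves(
  deltas=[
    {"dx":55,"dy":-14,"az":0.09,"hand":1},
    {"dx":110,"dy":-28,"az":0.18,"hand":1},
    {"dx":165,"dy":-42,"az":0.27,"hand":1},
    {"dx":220,"dy":-56,"az":0.36,"hand":1},
    {"dx":273,"dy":-71,"az":0.432,"hand":1},
  ],
  force=30,
)

```text
invalid input at $.deltas[0]: expected keys ax, ay, az, dx, dy, dz, hand
```

Run:
```python
from bench import *
import cv2
s=get_state(); print(s["joint_positions"].round(1),s["ee_pos"].round(4),s["ee_rot"].round(2))
p,d=camera("wrist"); cv2.imwrite("pics/w1.png",p[:,:,::-1])
print(camera_info("wrist")["intrinsics"])
```

```text
[-65.3  13.7  -0.8  75.6   0.   90. ] [ 0.2196 -0.4765  0.2307] [-179.93   -0.     24.74]
[[322.80248797   0.         324.01650456]
 [  0.         322.80248797 204.85944091]
 [  0.           0.           1.        ]]
```

View pics/w1.png

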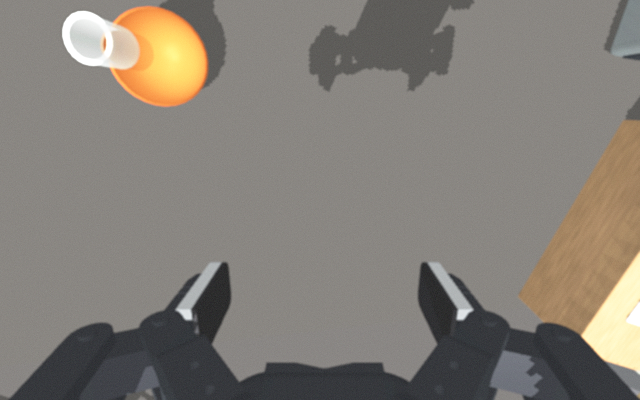

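All keys are required; the picture shows only the start view (orange decoy at upper left).

Call:
apply_moves(
  deltas=[
    {"dx":55,"dy":-14,"dz":0,"ax":0,"ay":0,"az":0.09,"hand":1},
    {"dx":110,"dy":-28,"dz":0,"ax":0,"ay":0,"az":0.18,"hand":1},
    {"dx":165,"dy":-42,"dz":0,"ax":0,"ay":0,"az":0.27,"hand":1},
    {"dx":220,"dy":-56,"dz":0,"ax":0,"ay":0,"az":0.36,"hand":1},
    {"dx":273,"dy":-71,"dz":0,"ax":0,"ay":0,"az":0.432,"hand":1},
  ],
  force=30,
)

```text
t: 0.78
ee_pos: [0.4392, -0.2966, 0.2312]
ee_rot: [-180.0, 0.0, -0.2]
force: [0.1, -0.1, 0.4]
opening: 1.003
finger_force: 0.0
```

Run:
```python
from bench import *
import cv2
p,d=camera("wrist"); s=get_state(); print(s["joint_positions"].round(1),s["ee_pos"].round(4),s["ee_rot"].round(2))
cv2.imwrite("pics/w2.png",p[:,:,::-1])
```

```text
[-33.6  14.3  -0.   75.7   0.2 146.6] [ 0.4432 -0.2931  0.2309] [-1.7988e+02 -1.2000e-01 -1.9000e-01]
```

View pics/w2.png

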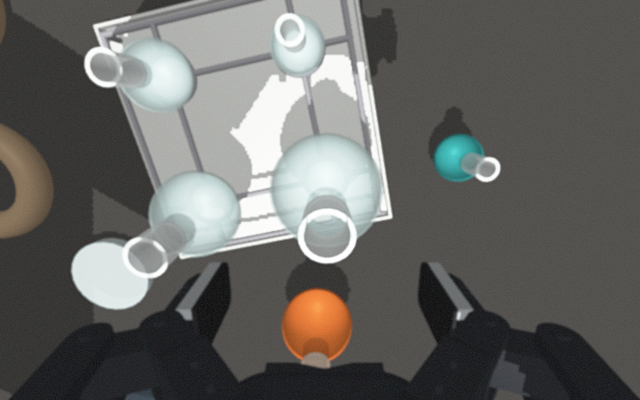

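Call:
apply_moves(
  deltas=[
    {"dx":0,"dy":0,"dz":0,"ax":0,"ay":0,"az":-0.18,"hand":1},
    {"dx":0,"dy":0,"dz":0,"ax":0,"ay":0,"az":-0.36,"hand":1},
    {"dx":0,"dy":0,"dz":0,"ax":0,"ay":0,"az":-0.54,"hand":1},
    {"dx":0,"dy":0,"dz":0,"ax":0,"ay":0,"az":-0.72,"hand":1},
    {"dx":0,"dy":0,"dz":0,"ax":0,"ay":0,"az":-0.9,"hand":1},
  ],
)

```text
t: 1.45
ee_pos: [0.4378, -0.298, 0.231]
ee_rot: [-180.0, -0.0, 51.9]
force: [0.8, 0.1, 0.2]
opening: 1.002
finger_force: 0.0
```

Call:
apply_moves(
  deltas=[
    {"dx":0,"dy":0,"dz":0,"ax":0,"ay":0,"az":-0.17,"hand":1},
    {"dx":0,"dy":0,"dz":0,"ax":0,"ay":0,"az":-0.34,"hand":1},
    {"dx":0,"dy":0,"dz":0,"ax":0,"ay":0,"az":-0.51,"hand":1},
    {"dx":0,"dy":0,"dz":0,"ax":0,"ay":0,"az":-0.671,"hand":1},
    {"dx":0,"dy":0,"dz":0,"ax":0,"ay":0,"az":-0.671,"hand":1},
  ],
)

```text
t: 2.08
ee_pos: [0.4378, -0.298, 0.231]
ee_rot: [-180.0, -0.0, 89.9]
force: [0.6, -0.8, 0.9]
opening: 0.995
finger_force: 0.0
```

```bash
cat >> h.py <<'E'
def wrist(name):
    import bench,cv2
    from scipy.spatial.transform import Rotation as R
    s=bench.get_state(); p,d=bench.camera("wrist"); cv2.imwrite(f"pics/{name}.png",p[:,:,::-1])
    T=np.eye(4); T[:3,:3]=R.from_euler("xyz",s["ee_rot"],degrees=True).as_matrix(); T[:3,3]=s["ee_pos"]
    np.save(f"pics/{name}_T.npy",T@bench.camera_info("wrist")["T_tool_cam"]); print(s["ee_pos"].round(4),s["ee_rot"].round(2),s["qd"].round(1))
E
python3 -c "
from h import *
wrist('w3')"
```

```text
[ 0.4378 -0.298   0.231 ] [-1.7997e+02 -2.0000e-02  8.9940e+01] [-0.1 -0.1 -0.   0.   0.1  5.1]
```

View pics/w3.png

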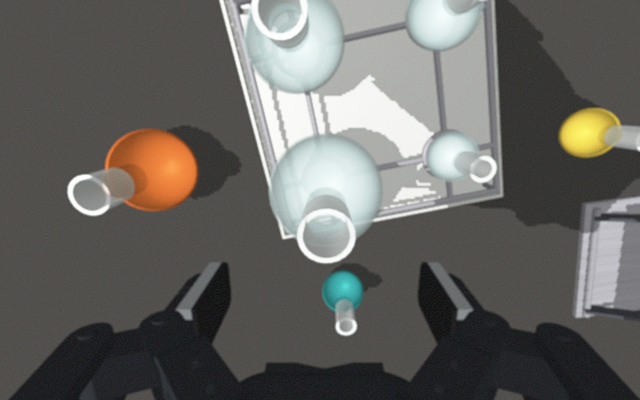

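```bash
python3 -c "
from h import *; from bench import *
T=np.load('pics/w3_T.npy')
for uv,z in [((326,235),.193),((280,12),.169),((483,168),.115)]: print(ray(camera_info('wrist'),uv,z,T).round(4))"
```

```text
[ 0.4402 -0.2962  0.193 ]
[ 0.4144 -0.171   0.169 ]
[ 0.5681 -0.27    0.115 ]
```

Call:
apply_moves(
  deltas=[
    {"dx":1,"dy":1,"dz":25,"ax":0,"ay":0,"az":0,"hand":1},
    {"dx":1,"dy":1,"dz":50,"ax":0,"ay":0,"az":0,"hand":1},
    {"dx":1,"dy":1,"dz":75,"ax":0,"ay":0,"az":0,"hand":1},
    {"dx":1,"dy":1,"dz":80,"ax":0,"ay":0,"az":0,"hand":1},
    {"dx":1,"dy":1,"dz":80,"ax":0,"ay":0,"az":0,"hand":0},
  ],
)

```text
t: 2.75
ee_pos: [0.439, -0.2971, 0.1516]
ee_rot: [-180.0, -0.0, 89.9]
force: [-0.6, -0.0, -0.3]
opening: 0.822
finger_force: 0.0
```

Call:
apply_moves(
  deltas=[
    {"dx":0,"dy":0,"dz":0,"ax":0,"ay":0,"az":0,"hand":-0.2},
    {"dx":0,"dy":0,"dz":0,"ax":0,"ay":0,"az":0,"hand":-0.5},
    {"dx":0,"dy":0,"dz":0,"ax":0,"ay":0,"az":0,"hand":-1},
    {"dx":0,"dy":0,"dz":0,"ax":0,"ay":0,"az":0,"hand":-1},
    {"dx":0,"dy":0,"dz":0,"ax":0,"ay":0,"az":0,"hand":-1},
  ],
)

```text
t: 3.38
ee_pos: [0.4394, -0.2974, 0.1522]
ee_rot: [179.9, 0.1, 90.0]
force: [-1.2, -0.4, 5.9]
opening: 0.391
finger_force: 29.4
```

Call:
apply_moves(
  deltas=[
    {"dx":0,"dy":0,"dz":-20,"ax":0,"ay":0,"az":0,"hand":-1},
    {"dx":0,"dy":0,"dz":-60,"ax":0,"ay":0,"az":0,"hand":-1},
    {"dx":0,"dy":0,"dz":-105,"ax":0,"ay":0,"az":0,"hand":-1},
    {"dx":0,"dy":0,"dz":-150,"ax":0,"ay":0,"az":0,"hand":-1},
    {"dx":0,"dy":0,"dz":-190,"ax":0,"ay":0,"az":0,"hand":-1},
  ],
)

```text
t: 4.0
ee_pos: [0.4387, -0.2969, 0.3429]
ee_rot: [180.0, 0.0, 90.0]
force: [0.3, -0.9, -3.0]
opening: 0.392
finger_force: 30.7
```

Run:
```python
from bench import *
import cv2
s=get_state(); print(s["force"],s["opening"],s["joint_positions"].round(1))
p,d=camera("side"); cv2.imwrite("pics/s1.png",cv2.resize(p[0:280,200:520,::-1],None,fx=2,fy=2))
```

```text
[ 0.33666532 -0.88068563 -3.0108876 ] 0.3918025493774798 [-34.1  13.6  15.3  91.7   0.   55.9]
```

View pics/s1.png

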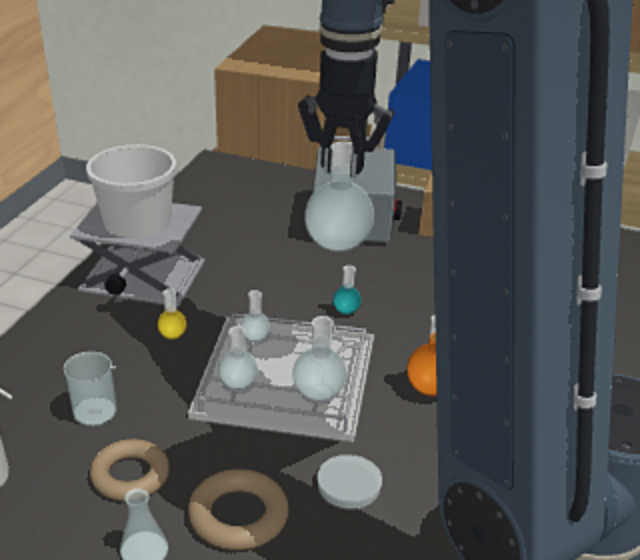

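Call:
apply_moves(
  deltas=[
    {"dx":25,"dy":0,"dz":0,"ax":0,"ay":0,"az":0,"hand":-1},
    {"dx":70,"dy":-1,"dz":0,"ax":0,"ay":0,"az":0,"hand":-1},
    {"dx":120,"dy":-2,"dz":0,"ax":0,"ay":0,"az":0,"hand":-1},
    {"dx":170,"dy":-2,"dz":0,"ax":0,"ay":0,"az":0,"hand":-1},
    {"dx":220,"dy":-3,"dz":0,"ax":0,"ay":0,"az":0,"hand":-1},
  ],
)

```text
t: 4.68
ee_pos: [0.4355, -0.0755, 0.341]
ee_rot: [-180.0, -0.0, 90.0]
force: [0.7, 0.2, -1.2]
opening: 0.39
finger_force: 30.7
```

Call:
apply_moves(
  deltas=[
    {"dx":50,"dy":0,"dz":0,"ax":0,"ay":0,"az":0,"hand":-1},
    {"dx":95,"dy":-1,"dz":0,"ax":0,"ay":0,"az":0,"hand":-1},
    {"dx":135,"dy":-2,"dz":0,"ax":0,"ay":0,"az":0,"hand":-1},
    {"dx":162,"dy":-2,"dz":20,"ax":0,"ay":0,"az":0,"hand":-1},
    {"dx":162,"dy":-2,"dz":40,"ax":0,"ay":0,"az":0,"hand":-1},
  ],
)

```text
t: 5.3
ee_pos: [0.4337, 0.0867, 0.3005]
ee_rot: [-180.0, -0.0, 90.2]
force: [-0.5, -1.1, -2.8]
opening: 0.391
finger_force: 30.7
```

Call:
apply_moves(
  deltas=[
    {"dx":0,"dy":0,"dz":35,"ax":0,"ay":0,"az":0,"hand":-1},
    {"dx":0,"dy":0,"dz":75,"ax":0,"ay":0,"az":0,"hand":-1},
    {"dx":0,"dy":0,"dz":110,"ax":0,"ay":0,"az":0,"hand":-1},
    {"dx":0,"dy":0,"dz":135,"ax":0,"ay":0,"az":0,"hand":-1},
    {"dx":0,"dy":0,"dz":135,"ax":0,"ay":0,"az":0,"hand":-1},
  ],
)

```text
t: 5.92
ee_pos: [0.4324, 0.0847, 0.1648]
ee_rot: [-179.8, 0.0, 90.0]
force: [0.6, -0.0, -2.0]
opening: 0.391
finger_force: 30.8
```

Run:
```python
from bench import *
from h import *
import cv2
wrist('w4')
p,d=camera("top"); a=cv2.resize(p[130:280,200:360,::-1],None,fx=2.5,fy=2.5)
b=cv2.resize(cv2.imread('pics/w4.png'),(400,250)); 
cv2.imwrite("pics/m1.png",np.hstack([a,cv2.copyMakeBorder(b,0,125,0,0,cv2.BORDER_CONSTANT)]))
```

```text
[0.4324 0.0847 0.1648] [-1.7978e+02  4.0000e-02  9.0000e+01] [-0.  -1.3  3.6  2.2  0.1 -0.1]
```

View pics/m1.png

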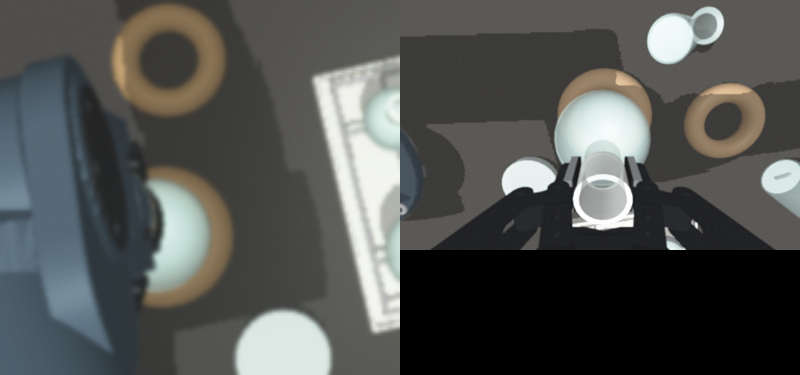

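Call:
apply_moves(
  deltas=[
    {"dx":0,"dy":0,"dz":12,"ax":0,"ay":0,"az":0,"hand":-1},
    {"dx":0,"dy":0,"dz":24,"ax":0,"ay":0,"az":0,"hand":-1},
    {"dx":0,"dy":0,"dz":31,"ax":0,"ay":0,"az":0,"hand":-1},
    {"dx":0,"dy":0,"dz":36,"ax":0,"ay":0,"az":0,"hand":-1},
    {"dx":0,"dy":0,"dz":36,"ax":0,"ay":0,"az":0,"hand":-1},
  ],
)

```text
t: 6.65
ee_pos: [0.4341, 0.0851, 0.1302]
ee_rot: [180.0, -0.0, 90.0]
force: [0.4, -0.1, -1.6]
opening: 0.393
finger_force: 30.9
```

```bash
python3 -c "
from h import *; from bench import *
T=np.load('pics/w4_T.npy')
print(ray(camera_info('wrist'),(518,192),.014,T).round(4))"
```

```text
[0.6154 0.0834 0.014 ]
```

Call:
apply_moves(
  deltas=[
    {"dx":0,"dy":0,"dz":1,"ax":0,"ay":0,"az":0,"hand":-1},
    {"dx":0,"dy":0,"dz":2,"ax":0,"ay":0,"az":0,"hand":-1},
    {"dx":0,"dy":0,"dz":3,"ax":0,"ay":0,"az":0,"hand":-1},
    {"dx":0,"dy":0,"dz":3,"ax":0,"ay":0,"az":0,"hand":-1},
  ],
)

```text
t: 7.15
ee_pos: [0.4346, 0.0857, 0.1286]
ee_rot: [179.9, -0.1, 90.0]
force: [-2.7, 5.2, 13.5]
opening: 0.387
finger_force: 32.4
```

Call:
apply_moves(
  deltas=[
    {"dx":0,"dy":0,"dz":-1,"ax":0,"ay":0,"az":0,"hand":-1},
    {"dx":0,"dy":0,"dz":-1,"ax":0,"ay":0,"az":0,"hand":-0.1},
    {"dx":0,"dy":0,"dz":-1,"ax":0,"ay":0,"az":0,"hand":0.2},
    {"dx":0,"dy":0,"dz":-1,"ax":0,"ay":0,"az":0,"hand":0.6},
    {"dx":0,"dy":0,"dz":-1,"ax":0,"ay":0,"az":0,"hand":1},
  ],
)

```text
t: 7.78
ee_pos: [0.4338, 0.0849, 0.1282]
ee_rot: [-180.0, 0.0, 90.0]
force: [0.6, -0.1, 0.5]
opening: 0.978
finger_force: 0.0
```

Call:
apply_moves(
  deltas=[
    {"dx":0,"dy":0,"dz":0,"ax":0,"ay":0,"az":0,"hand":1},
    {"dx":0,"dy":0,"dz":-30,"ax":0,"ay":0,"az":0,"hand":1},
    {"dx":0,"dy":0,"dz":-70,"ax":0,"ay":0,"az":0,"hand":1},
    {"dx":0,"dy":0,"dz":-110,"ax":0,"ay":0,"az":0,"hand":1},
    {"dx":0,"dy":0,"dz":-120,"ax":0,"ay":0,"az":0,"hand":1},
  ],
)

```text
t: 8.4
ee_pos: [0.4349, 0.0852, 0.2506]
ee_rot: [179.8, -0.0, 90.0]
force: [-1.0, -0.0, -0.6]
opening: 1.0
finger_force: 0.0
```

```bash
python3 -c "
from h import *
wrist('w5')"
```

```text
[0.4349 0.0852 0.2506] [ 1.7979e+02 -4.0000e-02  9.0000e+01] [-0.1 -0.2  6.6  9.4  0.  -0. ]
```

View pics/w5.png

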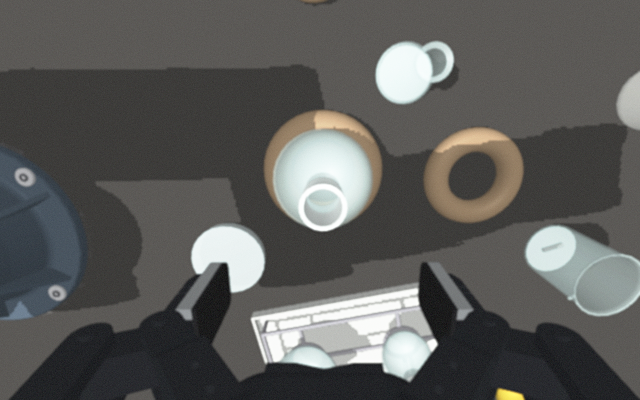

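Call:
apply_moves(
  deltas=[
    {"dx":-50,"dy":-4,"dz":0,"ax":0,"ay":0,"az":0,"hand":1},
    {"dx":-105,"dy":-8,"dz":0,"ax":0,"ay":0,"az":0,"hand":1},
    {"dx":-160,"dy":-12,"dz":0,"ax":0,"ay":0,"az":0,"hand":1},
    {"dx":-215,"dy":-17,"dz":0,"ax":0,"ay":0,"az":0,"hand":1},
    {"dx":-256,"dy":-21,"dz":0,"ax":0,"ay":0,"az":0,"hand":1},
  ],
)

```text
t: 9.07
ee_pos: [0.412, -0.1729, 0.247]
ee_rot: [-179.9, -0.0, 89.9]
force: [-0.3, -0.1, -1.0]
opening: 1.001
finger_force: 0.0
```

Call:
apply_moves(
  deltas=[
    {"dx":0,"dy":0,"dz":0,"ax":0,"ay":0,"az":0,"hand":1},
    {"dx":0,"dy":0,"dz":0,"ax":0,"ay":0,"az":0,"hand":1},
  ],
)

```text
t: 9.32
ee_pos: [0.4124, -0.1707, 0.2473]
ee_rot: [-179.9, -0.1, 90.0]
force: [0.8, -0.6, -0.6]
opening: 0.999
finger_force: 0.0
```

```bash
python3 -c "
from h import *; from bench import *
T=np.load('pics/w5_T.npy'); i=camera_info('wrist')
for uv,z in [((474,174),.014),((323,206),.169),((322,168),.016)]: print(ray(i,uv,z,T).round(4))
wrist('w6')
import cv2
p=cv2.imread('pics/w6.png'); cv2.imwrite('pics/w6c.png',p)
"
```

```text
[0.6168 0.0832 0.014 ]
[0.4357 0.0918 0.169 ]
[0.4346 0.0911 0.016 ]
[ 0.4124 -0.1707  0.2473] [-1.7991e+02 -6.0000e-02  8.9960e+01] [ 1.5 -0.4  0.3  0.2 -0.   0. ]
```

View pics/w6.png

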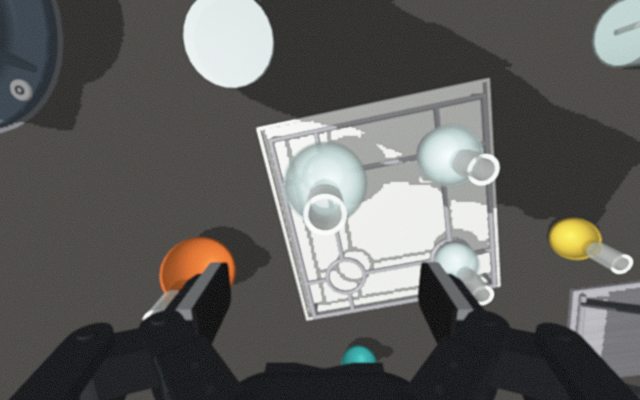

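```bash
python3 -c "
from h import *; from bench import *
T=np.load('pics/w6_T.npy'); i=camera_info('wrist')
for uv,z in [((325,214),.169),((484,168),.133),((484,295),.115)]: print(ray(i,uv,z,T).round(4))
p,d=camera('top'); import cv2; cv2.imwrite('pics/t2.png',cv2.resize(p[120:270,150:310,::-1],None,fx=4,fy=4,interpolation=cv2.INTER_CUBIC))
"
```

```text
[ 0.4142 -0.1691  0.169 ]
[ 0.5425 -0.1423  0.133 ]
[ 0.5696 -0.2711  0.115 ]
```

View pics/t2.png

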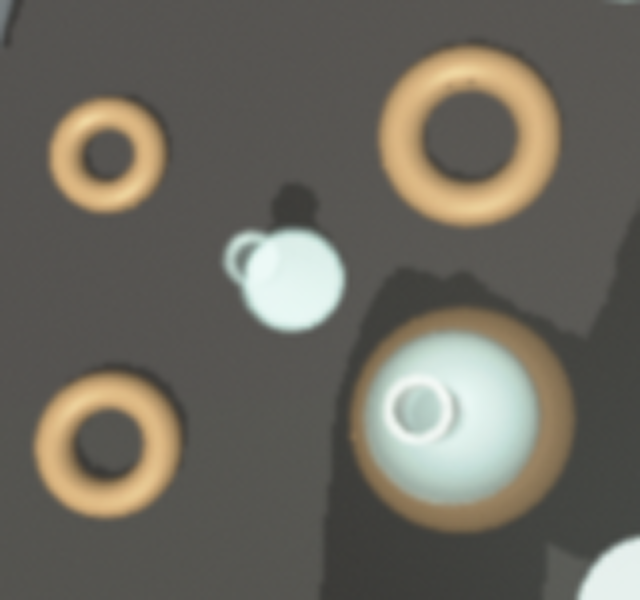

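Call:
apply_moves(
  deltas=[
    {"dx":1,"dy":1,"dz":35,"ax":0,"ay":0,"az":0,"hand":1},
    {"dx":1,"dy":1,"dz":70,"ax":0,"ay":0,"az":0,"hand":1},
    {"dx":1,"dy":1,"dz":100,"ax":0,"ay":0,"az":0,"hand":1},
    {"dx":1,"dy":1,"dz":116,"ax":0,"ay":0,"az":0,"hand":1},
    {"dx":1,"dy":1,"dz":116,"ax":0,"ay":0,"az":0,"hand":0},
  ],
)

```text
t: 10.05
ee_pos: [0.4133, -0.1687, 0.1314]
ee_rot: [-179.9, -0.1, 90.1]
force: [-0.3, 0.1, 1.2]
opening: 0.812
finger_force: 0.0
```

Call:
apply_moves(
  deltas=[
    {"dx":0,"dy":0,"dz":0,"ax":0,"ay":0,"az":0,"hand":-0.2},
    {"dx":0,"dy":0,"dz":0,"ax":0,"ay":0,"az":0,"hand":-0.5},
    {"dx":0,"dy":0,"dz":0,"ax":0,"ay":0,"az":0,"hand":-1},
    {"dx":0,"dy":0,"dz":0,"ax":0,"ay":0,"az":0,"hand":-1},
    {"dx":0,"dy":0,"dz":0,"ax":0,"ay":0,"az":0,"hand":-1},
  ],
)

```text
t: 10.68
ee_pos: [0.4142, -0.1702, 0.1331]
ee_rot: [179.9, 0.0, 90.0]
force: [-2.1, 0.9, 5.1]
opening: 0.342
finger_force: 29.5
```

Call:
apply_moves(
  deltas=[
    {"dx":0,"dy":0,"dz":-20,"ax":0,"ay":0,"az":0,"hand":-1},
    {"dx":0,"dy":0,"dz":-60,"ax":0,"ay":0,"az":0,"hand":-1},
    {"dx":0,"dy":0,"dz":-105,"ax":0,"ay":0,"az":0,"hand":-1},
    {"dx":0,"dy":0,"dz":-150,"ax":0,"ay":0,"az":0,"hand":-1},
    {"dx":0,"dy":0,"dz":-190,"ax":0,"ay":0,"az":0,"hand":-1},
  ],
)

```text
t: 11.3
ee_pos: [0.4138, -0.1701, 0.3243]
ee_rot: [179.9, 0.0, 90.0]
force: [0.3, -0.8, -1.0]
opening: 0.341
finger_force: 30.2
```

```bash
python3 -c "
from h import *; from bench import *
i=camera_info('top')
print(ray(i,(255,222.75),.1685),ray(i,(262.75,224),.0585),ray(i,(265.6,225),.016))
print(get_state())"
```

```text
[0.43169952 0.08662813 0.1685    ] [0.4327425  0.08535506 0.0585    ] [0.43167635 0.08420196 0.016     ]
{'t': 11.3, 'joint_positions': array([-2.23428666e+01,  5.00175519e+00,  2.05353717e+00,  8.69818916e+01,
        6.21407599e-03,  6.76670910e+01]), 'qd': array([-5.37474250e-03, -9.59524666e-01,  4.45080196e+01,  4.55441013e+01,
       -4.21701773e-03,  4.02633271e-02]), 'effort': array([-8.81880032e-05, -4.45406914e+01,  3.24734938e+01, -1.56865463e+00,
       -2.90321323e-04,  1.33440485e-04]), 'ee_pos': array([ 0.41383419, -0.1700516 ,  0.32430964]), 'ee_rot': array([1.79932991e+02, 2.08095159e-02, 8.99900340e+01]), 'force': array([ 0.31969461, -0.77424312, -1.02862894]), 'torque': array([ 0.00030066, -0.01051616, -0.0481845 ]), 'finger_force': 30.187717080116272, 'opening': 0.3412887766987839}
```

Call:
apply_moves(
  deltas=[
    {"dx":16,"dy":13,"dz":0,"ax":0,"ay":0,"az":0,"hand":-1},
    {"dx":50,"dy":40,"dz":0,"ax":0,"ay":0,"az":0,"hand":-1},
    {"dx":88,"dy":70,"dz":0,"ax":0,"ay":0,"az":0,"hand":-1},
    {"dx":126,"dy":101,"dz":0,"ax":0,"ay":0,"az":0,"hand":-1},
    {"dx":164,"dy":131,"dz":0,"ax":0,"ay":0,"az":0,"hand":-1},
  ],
)

```text
t: 11.92
ee_pos: [0.5458, -0.0047, 0.3226]
ee_rot: [180.0, -0.0, 90.0]
force: [0.6, -0.2, -1.3]
opening: 0.34
finger_force: 30.3
```

Call:
apply_moves(
  deltas=[
    {"dx":38,"dy":30,"dz":0,"ax":0,"ay":0,"az":0,"hand":-1},
    {"dx":70,"dy":56,"dz":0,"ax":0,"ay":0,"az":0,"hand":-1},
    {"dx":84,"dy":67,"dz":10,"ax":0,"ay":0,"az":0,"hand":-1},
    {"dx":84,"dy":67,"dz":40,"ax":0,"ay":0,"az":0,"hand":-1},
    {"dx":84,"dy":67,"dz":75,"ax":0,"ay":0,"az":0,"hand":-1},
  ],
)

```text
t: 12.55
ee_pos: [0.6119, 0.0778, 0.2464]
ee_rot: [180.0, 0.0, 90.0]
force: [-0.2, 0.6, -1.3]
opening: 0.341
finger_force: 30.5
```

Call:
apply_moves(
  deltas=[
    {"dx":0,"dy":0,"dz":35,"ax":0,"ay":0,"az":0,"hand":-1},
    {"dx":0,"dy":0,"dz":75,"ax":0,"ay":0,"az":0,"hand":-1},
    {"dx":0,"dy":0,"dz":105,"ax":0,"ay":0,"az":0,"hand":-1},
    {"dx":0,"dy":0,"dz":122,"ax":0,"ay":0,"az":0,"hand":-1},
    {"dx":0,"dy":0,"dz":129,"ax":0,"ay":0,"az":0,"hand":-1},
  ],
)

```text
t: 13.18
ee_pos: [0.6109, 0.0773, 0.1171]
ee_rot: [-179.9, 0.0, 90.0]
force: [0.4, -0.1, -1.1]
opening: 0.343
finger_force: 30.4
```

Call:
apply_moves(
  deltas=[
    {"dx":0,"dy":0,"dz":2,"ax":0,"ay":0,"az":0,"hand":-1},
    {"dx":0,"dy":0,"dz":4,"ax":0,"ay":0,"az":0,"hand":-1},
    {"dx":0,"dy":0,"dz":6,"ax":0,"ay":0,"az":0,"hand":-1},
    {"dx":0,"dy":0,"dz":6,"ax":0,"ay":0,"az":0,"hand":-1},
  ],
)

```text
t: 13.68
ee_pos: [0.6128, 0.0783, 0.1132]
ee_rot: [179.9, -0.0, 90.0]
force: [1.6, 1.7, 3.7]
opening: 0.338
finger_force: 30.8
```

Call:
apply_moves(
  deltas=[
    {"dx":0,"dy":0,"dz":0,"ax":0,"ay":0,"az":0,"hand":-0.2},
    {"dx":0,"dy":0,"dz":0,"ax":0,"ay":0,"az":0,"hand":0},
    {"dx":0,"dy":0,"dz":0,"ax":0,"ay":0,"az":0,"hand":0.4},
    {"dx":0,"dy":0,"dz":0,"ax":0,"ay":0,"az":0,"hand":1},
    {"dx":0,"dy":0,"dz":0,"ax":0,"ay":0,"az":0,"hand":1},
  ],
)

```text
t: 14.3
ee_pos: [0.6119, 0.078, 0.1122]
ee_rot: [-180.0, -0.0, 90.0]
force: [-0.2, 0.3, 0.3]
opening: 0.997
finger_force: 0.0
```

Call:
apply_moves(
  deltas=[
    {"dx":0,"dy":0,"dz":-20,"ax":0,"ay":0,"az":0,"hand":1},
    {"dx":0,"dy":0,"dz":-50,"ax":0,"ay":0,"az":0,"hand":1},
    {"dx":0,"dy":0,"dz":-90,"ax":0,"ay":0,"az":0,"hand":1},
    {"dx":0,"dy":0,"dz":-120,"ax":0,"ay":0,"az":0,"hand":1},
    {"dx":-20,"dy":-8,"dz":-130,"ax":0,"ay":0,"az":0,"hand":1},
  ],
)

```text
t: 14.92
ee_pos: [0.6047, 0.0583, 0.2438]
ee_rot: [179.9, -0.0, 90.1]
force: [-0.3, -0.6, -0.3]
opening: 0.998
finger_force: 0.0
```

Call:
apply_moves(
  deltas=[
    {"dx":-40,"dy":-13,"dz":0,"ax":0,"ay":0,"az":0,"hand":1},
    {"dx":-85,"dy":-27,"dz":0,"ax":0,"ay":0,"az":0,"hand":1},
    {"dx":-130,"dy":-41,"dz":0,"ax":0,"ay":0,"az":0,"hand":1},
    {"dx":-175,"dy":-55,"dz":0,"ax":0,"ay":0,"az":0,"hand":1},
    {"dx":-202,"dy":-64,"dz":20,"ax":0,"ay":0,"az":0,"hand":1},
  ],
)

```text
t: 15.55
ee_pos: [0.5388, -0.1469, 0.2224]
ee_rot: [179.9, 0.0, 89.9]
force: [0.3, 0.4, -0.8]
opening: 0.997
finger_force: 0.0
```

Call:
apply_moves(
  deltas=[
    {"dx":0,"dy":0,"dz":30,"ax":0,"ay":0,"az":0,"hand":1},
    {"dx":0,"dy":0,"dz":65,"ax":0,"ay":0,"az":0,"hand":1},
    {"dx":0,"dy":0,"dz":100,"ax":0,"ay":0,"az":0,"hand":1},
    {"dx":0,"dy":0,"dz":119,"ax":0,"ay":0,"az":0,"hand":1},
    {"dx":0,"dy":0,"dz":119,"ax":0,"ay":0,"az":0,"hand":0},
  ],
)

```text
t: 16.18
ee_pos: [0.5376, -0.1443, 0.1014]
ee_rot: [-179.8, -0.1, 90.0]
force: [-0.5, 0.0, -0.2]
opening: 0.816
finger_force: 0.0
```

Call:
apply_moves(
  deltas=[
    {"dx":0,"dy":0,"dz":0,"ax":0,"ay":0,"az":0,"hand":-0.3},
    {"dx":0,"dy":0,"dz":0,"ax":0,"ay":0,"az":0,"hand":-0.6},
    {"dx":0,"dy":0,"dz":0,"ax":0,"ay":0,"az":0,"hand":-1},
    {"dx":0,"dy":0,"dz":0,"ax":0,"ay":0,"az":0,"hand":-1},
    {"dx":0,"dy":0,"dz":0,"ax":0,"ay":0,"az":0,"hand":-1},
  ],
)

```text
t: 16.8
ee_pos: [0.5404, -0.1442, 0.1042]
ee_rot: [179.9, 0.0, 90.0]
force: [-0.7, -0.6, 6.3]
opening: 0.273
finger_force: 30.3
```

Call:
apply_moves(
  deltas=[
    {"dx":0,"dy":0,"dz":-20,"ax":0,"ay":0,"az":0,"hand":-1},
    {"dx":0,"dy":0,"dz":-60,"ax":0,"ay":0,"az":0,"hand":-1},
    {"dx":0,"dy":0,"dz":-105,"ax":0,"ay":0,"az":0,"hand":-1},
    {"dx":0,"dy":0,"dz":-150,"ax":0,"ay":0,"az":0,"hand":-1},
    {"dx":0,"dy":0,"dz":-190,"ax":0,"ay":0,"az":0,"hand":-1},
  ],
)

```text
t: 17.42
ee_pos: [0.5399, -0.144, 0.2951]
ee_rot: [180.0, 0.0, 90.0]
force: [0.2, -0.4, -0.8]
opening: 0.269
finger_force: 29.8
```

Call:
apply_moves(
  deltas=[
    {"dx":20,"dy":-5,"dz":0,"ax":0,"ay":0,"az":0,"hand":-1},
    {"dx":60,"dy":-15,"dz":0,"ax":0,"ay":0,"az":0,"hand":-1},
    {"dx":110,"dy":-28,"dz":0,"ax":0,"ay":0,"az":0,"hand":-1},
    {"dx":160,"dy":-41,"dz":0,"ax":0,"ay":0,"az":0,"hand":-1},
    {"dx":210,"dy":-54,"dz":0,"ax":0,"ay":0,"az":0,"hand":-1},
  ],
)

```text
t: 18.05
ee_pos: [0.4845, 0.0678, 0.2922]
ee_rot: [-179.9, -0.0, 90.0]
force: [0.3, -0.1, -1.4]
opening: 0.27
finger_force: 29.9
```

Call:
apply_moves(
  deltas=[
    {"dx":50,"dy":-13,"dz":0,"ax":0,"ay":0,"az":0,"hand":-1},
    {"dx":100,"dy":-26,"dz":0,"ax":0,"ay":0,"az":0,"hand":-1},
    {"dx":150,"dy":-39,"dz":0,"ax":0,"ay":0,"az":0,"hand":-1},
    {"dx":200,"dy":-52,"dz":0,"ax":0,"ay":0,"az":0,"hand":-1},
    {"dx":240,"dy":-62,"dz":0,"ax":0,"ay":0,"az":0,"hand":-1},
  ],
)

```text
t: 18.68
ee_pos: [0.4221, 0.3079, 0.2922]
ee_rot: [-179.9, 0.0, 90.1]
force: [0.7, 0.7, -1.1]
opening: 0.269
finger_force: 29.9
```

Call:
apply_moves(
  deltas=[
    {"dx":0,"dy":0,"dz":20,"ax":0,"ay":0,"az":0,"hand":-1},
    {"dx":0,"dy":0,"dz":55,"ax":0,"ay":0,"az":0,"hand":-1},
    {"dx":0,"dy":0,"dz":95,"ax":0,"ay":0,"az":0,"hand":-1},
    {"dx":0,"dy":0,"dz":130,"ax":0,"ay":0,"az":0,"hand":-1},
    {"dx":0,"dy":0,"dz":160,"ax":0,"ay":0,"az":0,"hand":-1},
  ],
)

```text
t: 19.3
ee_pos: [0.4222, 0.3056, 0.1309]
ee_rot: [-179.9, 0.1, 90.0]
force: [0.1, 0.7, -0.5]
opening: 0.272
finger_force: 29.9
```

Run:
```python
from bench import *
from h import *
import cv2
wrist('w7'); T=np.load('pics/w7_T.npy')
i=camera_info('wrist'); E=np.linalg.inv(T)
for n,P in [("r100 top-cam",(.4227,.3066,.0115)),("r50",(.6062,.3092,.01))]:
    c=i["intrinsics"]@(E@[*P,1])[:3]; print(n,(c[:2]/c[2]).round(1))
```

```text
[0.4222 0.3056 0.1309] [-1.7988e+02  6.0000e-02  9.0030e+01] [ -0.1   9.2 -23.6 -33.3   0.    0.1]
r100 top-cam [323.5 198.7]
r50 [539.9 195.5]
```

View pics/w7.png

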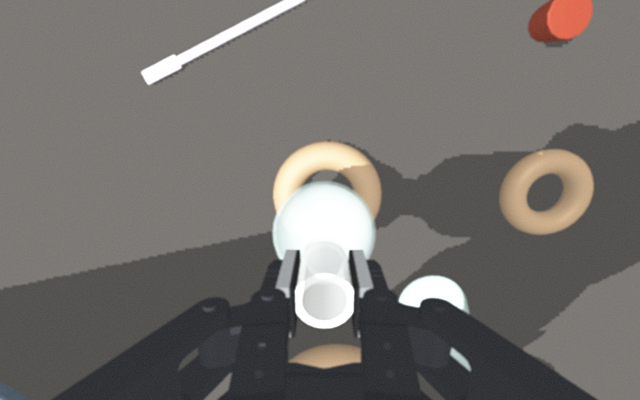

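Call:
apply_moves(
  deltas=[
    {"dx":1,"dy":2,"dz":15,"ax":0,"ay":0,"az":0,"hand":-1},
    {"dx":1,"dy":2,"dz":29,"ax":0,"ay":0,"az":0,"hand":-1},
    {"dx":1,"dy":2,"dz":38,"ax":0,"ay":0,"az":0,"hand":-1},
    {"dx":1,"dy":2,"dz":42,"ax":0,"ay":0,"az":0,"hand":-1},
    {"dx":1,"dy":2,"dz":42,"ax":0,"ay":0,"az":0,"hand":-1},
  ],
)

```text
t: 19.98
ee_pos: [0.426, 0.307, 0.0914]
ee_rot: [180.0, -0.0, 90.0]
force: [0.1, -0.3, -0.4]
opening: 0.27
finger_force: 29.8
```

Call:
apply_moves(
  deltas=[
    {"dx":0,"dy":0,"dz":2,"ax":0,"ay":0,"az":0,"hand":-1},
    {"dx":0,"dy":0,"dz":4,"ax":0,"ay":0,"az":0,"hand":-1},
    {"dx":0,"dy":0,"dz":5,"ax":0,"ay":0,"az":0,"hand":-1},
    {"dx":0,"dy":0,"dz":5,"ax":0,"ay":0,"az":0,"hand":-1},
  ],
)

```text
t: 20.48
ee_pos: [0.426, 0.3072, 0.0866]
ee_rot: [180.0, -0.0, 90.0]
force: [-0.9, 0.4, 1.4]
opening: 0.273
finger_force: 30.2
```

Touching lightly (cmd z 0.086); 1 mm more, then release.

Call:
apply_moves(
  deltas=[
    {"dx":0,"dy":0,"dz":1,"ax":0,"ay":0,"az":0,"hand":-1},
    {"dx":0,"dy":0,"dz":1,"ax":0,"ay":0,"az":0,"hand":-0.3},
    {"dx":0,"dy":0,"dz":1,"ax":0,"ay":0,"az":0,"hand":-0.1},
    {"dx":0,"dy":0,"dz":1,"ax":0,"ay":0,"az":0,"hand":0.4},
    {"dx":0,"dy":0,"dz":1,"ax":0,"ay":0,"az":0,"hand":1},
  ],
)

```text
t: 21.1
ee_pos: [0.4259, 0.3069, 0.0852]
ee_rot: [-180.0, 0.0, 90.0]
force: [-0.3, 0.2, -0.1]
opening: 0.854
finger_force: 0.0
```

Call:
apply_moves(
  deltas=[
    {"dx":0,"dy":0,"dz":0,"ax":0,"ay":0,"az":0,"hand":1},
    {"dx":0,"dy":0,"dz":-30,"ax":0,"ay":0,"az":0,"hand":1},
    {"dx":0,"dy":0,"dz":-75,"ax":0,"ay":0,"az":0,"hand":1},
    {"dx":0,"dy":0,"dz":-120,"ax":0,"ay":0,"az":0,"hand":1},
    {"dx":0,"dy":0,"dz":-155,"ax":0,"ay":0,"az":0,"hand":1},
  ],
)

```text
t: 21.72
ee_pos: [0.4261, 0.3071, 0.2423]
ee_rot: [179.9, -0.1, 90.0]
force: [-0.7, -0.8, -0.3]
opening: 1.001
finger_force: 0.0
```

Call:
apply_moves(
  deltas=[
    {"dx":-40,"dy":10,"dz":0,"ax":0,"ay":0,"az":0,"hand":1},
    {"dx":-90,"dy":22,"dz":0,"ax":0,"ay":0,"az":0,"hand":1},
    {"dx":-145,"dy":36,"dz":0,"ax":0,"ay":0,"az":0,"hand":1},
    {"dx":-200,"dy":49,"dz":0,"ax":0,"ay":0,"az":0,"hand":1},
    {"dx":-255,"dy":63,"dz":0,"ax":0,"ay":0,"az":0,"hand":1},
  ],
)

```text
t: 22.35
ee_pos: [0.4891, 0.0502, 0.2405]
ee_rot: [180.0, -0.0, 90.0]
force: [0.8, 0.5, 0.5]
opening: 0.999
finger_force: 0.0
```

Call:
apply_moves(
  deltas=[
    {"dx":-55,"dy":13,"dz":0,"ax":0,"ay":0,"az":0,"hand":1},
    {"dx":-110,"dy":27,"dz":0,"ax":0,"ay":0,"az":0,"hand":1},
    {"dx":-165,"dy":41,"dz":0,"ax":0,"ay":0,"az":0,"hand":1},
    {"dx":-220,"dy":54,"dz":0,"ax":0,"ay":0,"az":0,"hand":1},
    {"dx":-270,"dy":66,"dz":0,"ax":0,"ay":0,"az":0,"hand":1},
  ],
)

```text
t: 22.98
ee_pos: [0.5551, -0.2202, 0.2402]
ee_rot: [180.0, -0.0, 90.0]
force: [-0.1, 0.1, 0.3]
opening: 1.002
finger_force: 0.0
```

Call:
apply_moves(
  deltas=[
    {"dx":-40,"dy":10,"dz":10,"ax":0,"ay":0,"az":0,"hand":1},
    {"dx":-53,"dy":13,"dz":30,"ax":0,"ay":0,"az":0,"hand":1},
    {"dx":-53,"dy":13,"dz":60,"ax":0,"ay":0,"az":0,"hand":1},
    {"dx":-53,"dy":13,"dz":80,"ax":0,"ay":0,"az":0,"hand":1},
    {"dx":-53,"dy":13,"dz":80,"ax":0,"ay":0,"az":0,"hand":1},
  ],
)

```text
t: 23.6
ee_pos: [0.567, -0.2707, 0.1587]
ee_rot: [-179.8, -0.1, 90.0]
force: [-0.1, 0.6, 0.1]
opening: 1.002
finger_force: 0.0
```

Run:
```python
from bench import *
from h import *
import cv2
wrist('w8')
p,d=camera("top"); a=cv2.resize(p[120:270,150:310,::-1],None,fx=2.5,fy=2.5)
b=cv2.resize(cv2.imread('pics/w8.png'),(400,250)); 
cv2.imwrite("pics/m2.png",np.hstack([a,cv2.copyMakeBorder(b,0,125,0,0,cv2.BORDER_CONSTANT)]))
```

```text
[ 0.567  -0.2707  0.1587] [-1.7983e+02 -9.0000e-02  8.9990e+01] [ 0.1 -1.4  2.7  1.5  0.   0. ]
```

View pics/m2.png

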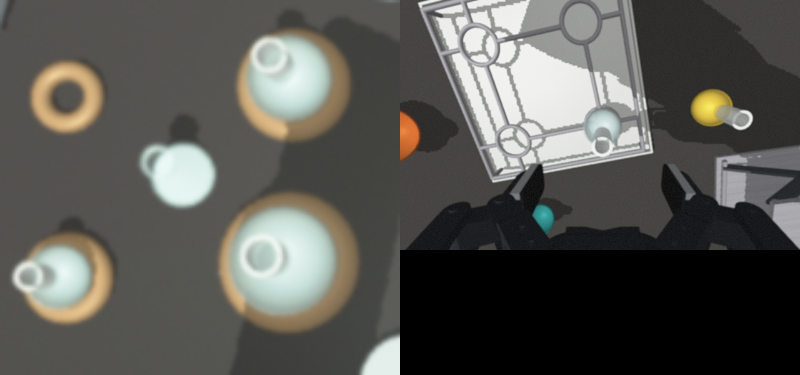

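Call:
apply_moves(
  deltas=[
    {"dx":0,"dy":0,"dz":25,"ax":0,"ay":0,"az":0,"hand":1},
    {"dx":0,"dy":0,"dz":50,"ax":0,"ay":0,"az":0,"hand":1},
    {"dx":0,"dy":0,"dz":70,"ax":0,"ay":0,"az":0,"hand":1},
    {"dx":0,"dy":0,"dz":76,"ax":0,"ay":0,"az":0,"hand":1},
    {"dx":0,"dy":0,"dz":76,"ax":0,"ay":0,"az":0,"hand":0},
  ],
)

```text
t: 24.32
ee_pos: [0.5683, -0.2712, 0.0851]
ee_rot: [180.0, 0.0, 90.0]
force: [-0.8, 1.4, 0.2]
opening: 0.818
finger_force: 0.0
```

Call:
apply_moves(
  deltas=[
    {"dx":0,"dy":0,"dz":0,"ax":0,"ay":0,"az":0,"hand":-0.3},
    {"dx":0,"dy":0,"dz":0,"ax":0,"ay":0,"az":0,"hand":-0.6},
    {"dx":0,"dy":0,"dz":0,"ax":0,"ay":0,"az":0,"hand":-1},
    {"dx":0,"dy":0,"dz":0,"ax":0,"ay":0,"az":0,"hand":-1},
    {"dx":0,"dy":0,"dz":0,"ax":0,"ay":0,"az":0,"hand":-1},
  ],
)

```text
t: 24.95
ee_pos: [0.5677, -0.2712, 0.0847]
ee_rot: [-180.0, 0.0, 90.0]
force: [-3.8, 0.7, 6.0]
opening: 0.225
finger_force: 29.2
```

Call:
apply_moves(
  deltas=[
    {"dx":0,"dy":0,"dz":-20,"ax":0,"ay":0,"az":0,"hand":-1},
    {"dx":0,"dy":0,"dz":-60,"ax":0,"ay":0,"az":0,"hand":-1},
    {"dx":0,"dy":0,"dz":-105,"ax":0,"ay":0,"az":0,"hand":-1},
    {"dx":0,"dy":0,"dz":-150,"ax":0,"ay":0,"az":0,"hand":-1},
    {"dx":0,"dy":0,"dz":-180,"ax":0,"ay":0,"az":0,"hand":-1},
  ],
)

```text
t: 25.58
ee_pos: [0.5685, -0.2712, 0.2666]
ee_rot: [179.9, 0.0, 90.0]
force: [0.8, -0.4, -0.6]
opening: 0.227
finger_force: 29.4
```

Call:
apply_moves(
  deltas=[
    {"dx":25,"dy":2,"dz":0,"ax":0,"ay":0,"az":0,"hand":-1},
    {"dx":70,"dy":5,"dz":0,"ax":0,"ay":0,"az":0,"hand":-1},
    {"dx":120,"dy":8,"dz":0,"ax":0,"ay":0,"az":0,"hand":-1},
    {"dx":170,"dy":12,"dz":0,"ax":0,"ay":0,"az":0,"hand":-1},
    {"dx":220,"dy":15,"dz":0,"ax":0,"ay":0,"az":0,"hand":-1},
  ],
)

```text
t: 26.2
ee_pos: [0.5831, -0.0494, 0.2643]
ee_rot: [180.0, -0.0, 90.0]
force: [1.2, -0.4, -0.8]
opening: 0.225
finger_force: 29.4
```

Call:
apply_moves(
  deltas=[
    {"dx":50,"dy":4,"dz":0,"ax":0,"ay":0,"az":0,"hand":-1},
    {"dx":100,"dy":7,"dz":0,"ax":0,"ay":0,"az":0,"hand":-1},
    {"dx":150,"dy":10,"dz":0,"ax":0,"ay":0,"az":0,"hand":-1},
    {"dx":200,"dy":14,"dz":0,"ax":0,"ay":0,"az":0,"hand":-1},
    {"dx":250,"dy":17,"dz":0,"ax":0,"ay":0,"az":0,"hand":-1},
  ],
)

```text
t: 26.82
ee_pos: [0.6, 0.2008, 0.2643]
ee_rot: [180.0, -0.0, 90.0]
force: [0.5, -0.5, -0.7]
opening: 0.226
finger_force: 29.4
```

Call:
apply_moves(
  deltas=[
    {"dx":50,"dy":4,"dz":0,"ax":0,"ay":0,"az":0,"hand":-1},
    {"dx":90,"dy":7,"dz":5,"ax":0,"ay":0,"az":0,"hand":-1},
    {"dx":110,"dy":8,"dz":30,"ax":0,"ay":0,"az":0,"hand":-1},
    {"dx":110,"dy":8,"dz":70,"ax":0,"ay":0,"az":0,"hand":-1},
    {"dx":110,"dy":8,"dz":110,"ax":0,"ay":0,"az":0,"hand":-1},
  ],
)

```text
t: 27.45
ee_pos: [0.6079, 0.3097, 0.153]
ee_rot: [180.0, -0.0, 90.0]
force: [0.5, 0.1, -0.2]
opening: 0.224
finger_force: 29.4
```

Call:
apply_moves(
  deltas=[
    {"dx":0,"dy":0,"dz":20,"ax":0,"ay":0,"az":0,"hand":-1},
    {"dx":0,"dy":0,"dz":30,"ax":0,"ay":0,"az":0,"hand":-1},
    {"dx":0,"dy":0,"dz":37,"ax":0,"ay":0,"az":0,"hand":-1},
    {"dx":0,"dy":0,"dz":37,"ax":0,"ay":0,"az":0,"hand":-1},
  ],
)

```text
t: 27.95
ee_pos: [0.6081, 0.309, 0.1176]
ee_rot: [180.0, -0.0, 90.0]
force: [-0.1, 0.9, -0.7]
opening: 0.224
finger_force: 29.4
```

```bash
python3 -c "
from h import *
wrist('w9'); import cv2
cv2.imwrite('pics/w9c.png',cv2.resize(cv2.imread('pics/w9.png')[50:350,160:490],None,fx=2,fy=2))"
```

```text
[0.6081 0.309  0.1176] [ 1.7999e+02 -2.0000e-02  8.9990e+01] [-0.1 -0.5  0.7  0.5 -0.   0. ]
```

View pics/w9c.png

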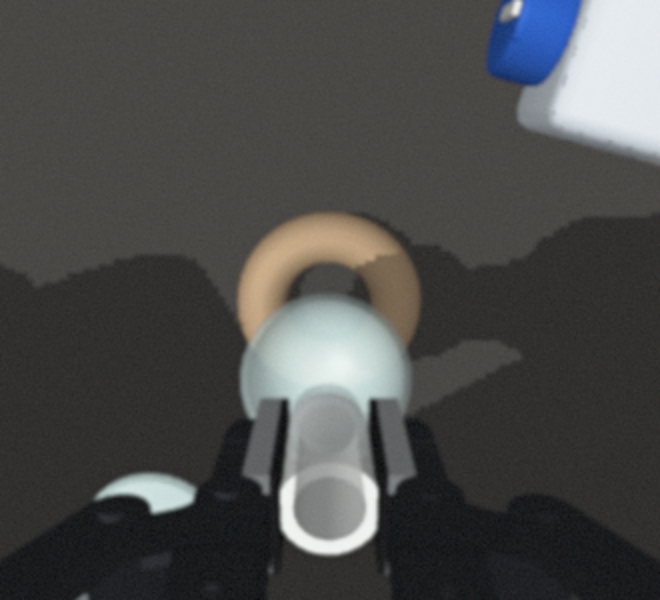

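Call:
apply_moves(
  deltas=[
    {"dx":0,"dy":0,"dz":15,"ax":0,"ay":0,"az":0,"hand":-1},
    {"dx":0,"dy":0,"dz":28,"ax":0,"ay":0,"az":0,"hand":-1},
    {"dx":0,"dy":0,"dz":37,"ax":0,"ay":0,"az":0,"hand":-1},
    {"dx":0,"dy":0,"dz":41,"ax":0,"ay":0,"az":0,"hand":-1},
    {"dx":0,"dy":0,"dz":41,"ax":0,"ay":0,"az":0,"hand":-1},
  ],
)

```text
t: 28.62
ee_pos: [0.6078, 0.3089, 0.076]
ee_rot: [-180.0, 0.0, 90.0]
force: [-0.5, 0.8, -0.4]
opening: 0.223
finger_force: 29.4
```

Call:
apply_moves(
  deltas=[
    {"dx":0,"dy":0,"dz":2,"ax":0,"ay":0,"az":0,"hand":-1},
    {"dx":0,"dy":0,"dz":4,"ax":0,"ay":0,"az":0,"hand":-1},
    {"dx":0,"dy":0,"dz":5,"ax":0,"ay":0,"az":0,"hand":-1},
    {"dx":0,"dy":0,"dz":5,"ax":0,"ay":0,"az":0,"hand":-1},
  ],
)

```text
t: 29.12
ee_pos: [0.6081, 0.3091, 0.0715]
ee_rot: [180.0, -0.0, 90.0]
force: [-0.1, 0.7, 0.7]
opening: 0.224
finger_force: 29.4
```

Call:
apply_moves(
  deltas=[
    {"dx":0,"dy":0,"dz":1,"ax":0,"ay":0,"az":0,"hand":-1},
    {"dx":0,"dy":0,"dz":1,"ax":0,"ay":0,"az":0,"hand":-1},
  ],
)

```text
t: 29.38
ee_pos: [0.6083, 0.3092, 0.0708]
ee_rot: [180.0, -0.0, 90.0]
force: [0.6, 1.2, 3.0]
opening: 0.224
finger_force: 29.7
```

Call:
apply_moves(
  deltas=[
    {"dx":0,"dy":0,"dz":0,"ax":0,"ay":0,"az":0,"hand":-0.4},
    {"dx":0,"dy":0,"dz":0,"ax":0,"ay":0,"az":0,"hand":-0.2},
    {"dx":0,"dy":0,"dz":0,"ax":0,"ay":0,"az":0,"hand":0.4},
    {"dx":0,"dy":0,"dz":0,"ax":0,"ay":0,"az":0,"hand":1},
    {"dx":0,"dy":0,"dz":0,"ax":0,"ay":0,"az":0,"hand":1},
  ],
)

```text
t: 30.0
ee_pos: [0.6079, 0.3089, 0.0703]
ee_rot: [-180.0, -0.0, 90.0]
force: [0.3, 0.1, 0.0]
opening: 0.993
finger_force: 0.0
```

Call:
apply_moves(
  deltas=[
    {"dx":0,"dy":0,"dz":-20,"ax":0,"ay":0,"az":0,"hand":1},
    {"dx":0,"dy":0,"dz":-60,"ax":0,"ay":0,"az":0,"hand":1},
    {"dx":0,"dy":0,"dz":-110,"ax":0,"ay":0,"az":0,"hand":1},
    {"dx":0,"dy":0,"dz":-160,"ax":0,"ay":0,"az":0,"hand":1},
    {"dx":-40,"dy":0,"dz":-190,"ax":0,"ay":0,"az":0,"hand":1},
  ],
)

```text
t: 30.62
ee_pos: [0.6083, 0.2707, 0.2627]
ee_rot: [179.9, -0.1, 90.2]
force: [0.8, -0.1, -0.6]
opening: 1.001
finger_force: 0.0
```

Call:
apply_moves(
  deltas=[
    {"dx":-50,"dy":0,"dz":0,"ax":0,"ay":0,"az":0,"hand":1},
    {"dx":-105,"dy":0,"dz":0,"ax":0,"ay":0,"az":0,"hand":1},
    {"dx":-160,"dy":0,"dz":0,"ax":0,"ay":0,"az":0,"hand":1},
    {"dx":-215,"dy":0,"dz":0,"ax":0,"ay":0,"az":0,"hand":1},
    {"dx":-270,"dy":0,"dz":0,"ax":0,"ay":0,"az":0,"hand":1},
  ],
)

```text
t: 31.25
ee_pos: [0.6077, -0.0028, 0.2605]
ee_rot: [180.0, -0.0, 90.0]
force: [0.7, 0.2, 0.2]
opening: 0.999
finger_force: 0.0
```

Call:
apply_moves(
  deltas=[
    {"dx":-60,"dy":-10,"dz":0,"ax":0,"ay":0,"az":0,"hand":1},
    {"dx":-120,"dy":-20,"dz":0,"ax":0,"ay":0,"az":0,"hand":1},
    {"dx":-170,"dy":-30,"dz":0,"ax":0,"ay":0,"az":0,"hand":1},
    {"dx":-200,"dy":-40,"dz":0,"ax":0,"ay":0,"az":0,"hand":1},
    {"dx":-200,"dy":-40,"dz":0,"ax":0,"ay":0,"az":0,"hand":1},
  ],
)

```text
t: 31.88
ee_pos: [0.5671, -0.2032, 0.2603]
ee_rot: [-180.0, 0.0, 89.8]
force: [0.4, -0.2, -0.4]
opening: 0.995
finger_force: 0.0
```

Run:
```python
from bench import *
import cv2,numpy as np
p,_=camera("top"); q,_=camera("side")
a=cv2.resize(p[120:270,150:310,::-1],(400,375)); b=cv2.resize(q[215:365,190:350,::-1],(400,375))
cv2.imwrite("pics/m3.png",np.hstack([a,b]))
```

```text
(no output)
```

View pics/m3.png

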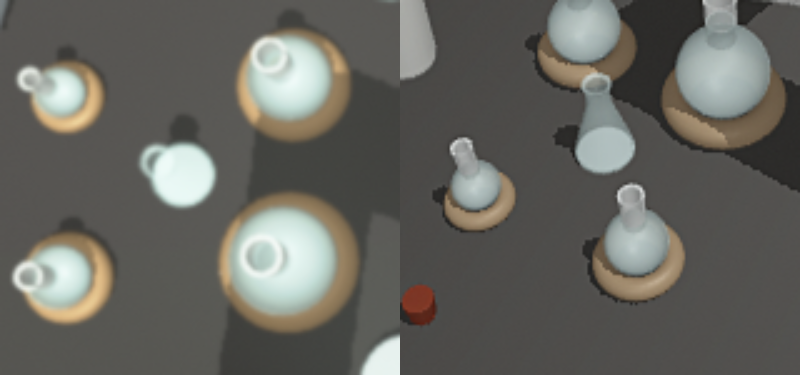

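All four flasks stand neck up in their matching rings, and the Erlenmeyer hasn't moved.

```bash
python3 -c "
from bench import *
print(hand_in())"
```

```text
the job is handed in; nothing more can be done
None
```

All four flasks stand neck up and released in the cork rings of their size, with the Erlenmeyer flask and the beaker left alone; I handed the job in at about 32 s and it returned no verdict.

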